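Hook the dropped collar out of the weld guard

TASK

An orange collar has dropped behind the bar guard of the welder. Take the green-handled hooked rod, drop its bent end into the collar's hole from above, and draw the collar out through the open side until all of it lies in the yellow taped bay on the bench. Then lift the hook out and put the rod down on the bench clear of the collar; never touch the collar with the gripper, and leave the white collar where it lies.

Things in the scene. Friction and masses are not known exactly. Their poses are not given: they have to be found in the camera images.
- rod_grip (a point): Hooked rod, 0.22 kg: green ribbed handle 26 wide x 100 long (y) x 42 mm high standing on the bench; this point is the handle's centre, 21 mm up. +y points along the rod to the hook, +z up. Its 8 mm steel shaft (axis 32 mm above the underside) bends straight down at y = +220 mm. It stands unaided. Pinch the 26 mm width. A red-handled stick without hook is not wanted.
- hook_tip (a point): Lowest point of the hooked rod's bent end (8 mm thick, round-ended, steel), 220 mm along +y from rod_grip and 21 mm below it; touches the bench at the start.
- collar_center (a point): The dropped orange plastic collar, a flat ring lying on the bench inside the guard: outer diameter 64, hole 44, height 12 mm, 45 g; this point at the hole's centre, 6 mm above the bench.
- spare_center (a point): White plastic collar of the same size lying beside the orange one inside the guard; same point. To be left where it lies.
- guard: Fixed cage of posts and bars at the welder. Origin on the bench, centre of its open side (mouth); +y leads in, +z up. Mouth 280 mm wide, 115 mm high; cage 200 mm deep, roof bars at 127 mm, top 145 mm. The collars lie 75-105 mm in. In front, fixed to this frame, the flat yellow taped bay on the bench: 260 mm (x) by 160 mm (y) outside, centre at x = 0, y = -100 mm.
Not all that is in view belongs to the job. What is meant by the part that bears collar_center is not black or purple, and is the larger of those in its own colour.

How it is judged:
By the outcome, as a careful person would: the job done as asked, in the order asked, and still so for the second after the job is handed in, with the robot touching nothing.
It also fails if it takes over 48 s, if anything falls off the work surface, if the arm or the gripper's body presses on something with over 40 N, if the wrist force passes 120 N, or if a joint passes its speed limit or range.

ROBOT

A 6-joint arm with a two-finger parallel gripper is mounted at the origin on the work surface. World frame = base frame: x ahead of the robot, y to its left, z up, the work surface at z = 0. Lengths are in m, angles in degrees, forces in N, time in s.
With the tool pointing down it reaches from about 0.375 to 0.9 m from the base axis. Payload 3.1 kg.
Tool frame: the origin (TCP) lies at the very end of the fingers, on their centre line; the grasp point (between the pads) lies 19 mm behind it; z points along the fingers, x is the direction in which the jaws open and shut, and the axes are right-handed (so a half turn about z gives the same grasp; the last joint's range is limited). The gripper opens to 87 mm and grips with 3 to 60 N. Pads are 19 mm wide; open, the fingers measure 117 mm over their backs; the gripper's body (75 mm by 190 mm) begins 51 mm behind the grasp point.
Start: joints at [60.304, 30.224, 82.088, -0, 67.689, -10.227], TCP at [0.208, 0.589, 0.223] pointing down, gripper open.
Joint ranges: [-176.69, 176.69], [-43.24, 126.21], [12.49, 139.97], [-82, 262], [0, 151.66], [-163.58, 163.58]. Speed limits (degrees/s): [159.86, 159.86, 180, 180, 180, 180].

INTERFACE

Orientations are given as a 3x3 rotation matrix whose columns are the frame's x, y, z axes.
In Python, from rig import read_state, capture, bot gives the robot as it stands.
- The arm moves only by the shell command python3 -m crank 'ROWS' [OPENING]. ROWS is JSON, a list of rows, each a list of 2 entries, a list of its own where there are three numbers: the shift along the tool's x, y, z in cm, then the turn, a rotation vector about the tool's x, y, z in rad. In form: [[[dx, dy, dz], [wx, wy, wz]], ...]. A call has 1 to 12 rows; each row shifts and turns the commanded pose from where the row before left it, along the tool's axes as they then stand; what a row does not reach is not made up. A row lasts 1/10 s, in which the tool goes at most 50 mm and 8.59 degrees, less where a joint would pass 70% of its speed; a pose out of reach is approached as far as the arm can. A call with a gripper value outside its range is refused whole. OPENING is the closure, from -1 (fully open) to 1 (shut), set as the call begins (- or left out, the last holds). The fingers move at their own pace and stop on an object; the grip force is fixed at half the most. Time passes only in rows, so rows that do not move let the fingers close. It gives the time, the measured TCP pose, the force and the opening at its end, in the units of the state.
- read_state(): the state, without advancing time (a new reading comes with each control period).
- capture(name): name is "scene" or "top"; returns a dict with "pixels" (420x560x3 uint8, red, green, blue), "camera_matrix" (3x3 intrinsics, pixels), "dist" ([k1, k2, p1, p2, k3] as OpenCV has them; the pictures are not rectified), "R" (3x3) and "t" (3): a world point X has camera coordinates R X + t. Camera axes: x right, y down, z forward; pixel columns grow to the right and rows downward; lengths in m; the calibration is good to about 2 mm. A picture is of the moment at which its call begins. There is no depth.
- bot.hand_in(): hands the job in, once; it reports no verdict.
The state is a dict: "time_s": time; "joint_positions": joint angles; "qvel": joint speeds; "tau": joint torques, N m; "position": TCP position; "tcp_rot": TCP orientation; "force": force on the tool from outside, world axes, zero at the start; "moment": the same for the moment, N m; "opening": opening from 0.0 (shut) to 1.0 (fully open).
Only numpy, scipy, OpenCV 4.12 (cv2) and the standard library are available. Lean on these libraries where they do the work, as an engineer would, in place of code of your own. Each camera call takes 0.05 s, during which the arm holds its last target.

## Working session

There is one attempt and no reset: what is moved stays moved. The work goes in short steps, Python scripts to look and compute and a shell command to move; the robot and the scene stay as the last step left them, time stands still between calls to the robot, and variables do not carry over. Pictures are saved under pics/ and viewed, and the job is handed in when it is done.

```bash
ls; mkdir -p pics; python3 - <<'E'
from rig import read_state, capture, bot
import cv2
s=read_state(); print(s)
for n in ("scene","top"):
    c=capture(n); cv2.imwrite(f"pics/{n}0.png",c["pixels"][:,:,::-1]); print(n,c["camera_matrix"],c["dist"],c["R"],c["t"])
E
```

```text
pics
{'time_s': 0.0, 'joint_positions': array([ 6.03017625e+01,  3.02792390e+01,  8.21560201e+01, -4.55762571e-04,
        6.76878694e+01, -1.02277967e+01]), 'qvel': array([-0.06153142,  0.0763271 , -0.01179846, -0.02924011, -0.01238878,
        0.01512322]), 'tau': array([ 3.16994083e-04, -4.40037239e+01, -1.76591402e+01,  6.34055422e-02,
        5.82486601e-02, -1.65975707e-04]), 'position': array([0.20794065, 0.5886272 , 0.22157073]), 'tcp_rot': array([[ 3.33316526e-01,  9.42814390e-01, -1.05828921e-03],
       [ 9.42812609e-01, -3.33317996e-01, -1.87036481e-03],
       [-2.11615370e-03, -3.74344909e-04, -9.99997691e-01]]), 'force': array([-0.12993874,  0.43037946, -1.17641234]), 'moment': array([0.00566135, 0.02105165, 0.04305964]), 'opening': 0.9980854956778547}
scene [[387.57832891   0.         276.92131301]
 [  0.         387.57832891 205.08885422]
 [  0.           0.           1.        ]] [0.03859821 0.         0.         0.         0.        ] [[-0.33648795  0.94159314  0.01334971]
 [ 0.72450299  0.2679125  -0.63507346]
 [-0.60155737 -0.20402266 -0.77233638]] [ 0.19278237 -0.37319382  1.23011102]
top [[436.57234965   0.         272.10627594]
 [  0.         436.57234965 205.2662124 ]
 [  0.           0.           1.        ]] [-0.13379788  0.          0.          0.          0.        ] [[-0.01927644 -0.99969432 -0.01548149]
 [-0.9958689   0.0205723  -0.08844155]
 [ 0.08873301  0.01371269 -0.99596105]] [0.01190376 0.57030779 0.91142751]
```

View pics/scene0.png

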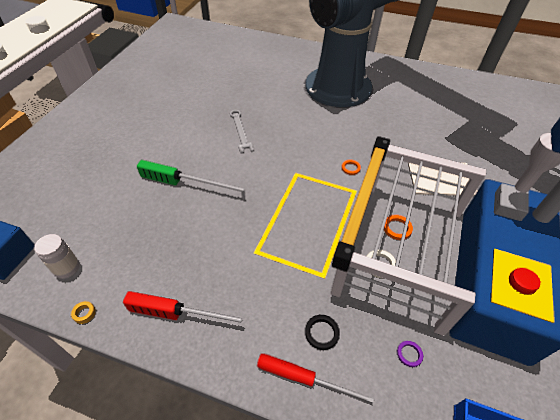

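View pics/top0.png

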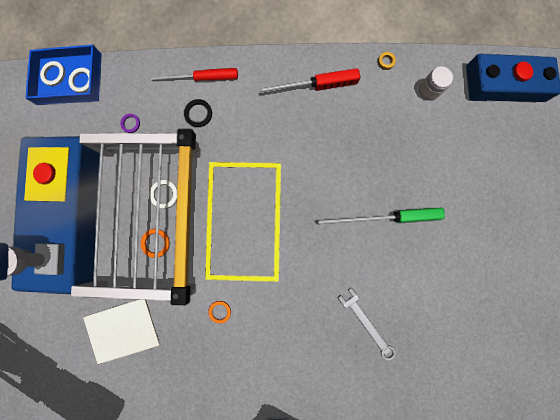

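The scene view shows the green hooked rod at (160,173), with its tip near (243,193). The guard is on the right, with the orange collar at (399,227) and the white one at (382,262) inside it. In the top view the rod handle is at (419,215), its tip at (318,222), the guard collar at (155,243) and the white collar at (163,194). A smaller orange ring lies outside the guard at (219,312).

Next I'll measure and take the confirming crop.

```bash
cat > h.py <<'E'
import numpy as np, cv2
from rig import read_state, capture, bot
def ray(c,uv):
    uv=np.array(uv,float).reshape(-1,1,2)
    n=cv2.undistortPoints(uv,c["camera_matrix"],c["dist"]).reshape(-1,2)
    d=np.c_[n,np.ones(len(n))]@c["R"]; o=-c["R"].T@c["t"]
    return o,d
def onz(c,uv,z):
    o,d=ray(c,uv); return o+d*((z-o[2])/d[:,2])[:,None]
def proj(c,X):
    p,_=cv2.projectPoints(np.array(X,float).reshape(-1,3),cv2.Rodrigues(c["R"])[0],c["t"],c["camera_matrix"],c["dist"]); return p.reshape(-1,2)
def hsv(c): return cv2.cvtColor(c["pixels"],cv2.COLOR_RGB2HSV)
def blobs(c,lo,hi,amin=30):
    m=cv2.inRange(hsv(c),lo,hi)
    n,l,s,ce=cv2.connectedComponentsWithStats(m)
    return [(l==i,s[i],ce[i]) for i in range(1,n) if s[i][4]>=amin]
E
python3 - <<'E'
from h import *
for n in("top","scene"):
    c=capture(n)
    for nm,lo,hi in(("green",(50,100,40),(80,255,255)),("orange",(3,150,120),(18,255,255)),("yellow",(25,120,120),(35,255,255))):
        for m,s,ce in blobs(c,lo,hi,8): print(n,nm,s,ce.round(1),onz(c,[ce],0.012 if nm=="orange" else 0)[0].round(3))
    p=c["pixels"]
    im=p[220:330,110:250] if n=="top" else p[140:280,320:470]
    cv2.imwrite(f"pics/crop_{n}.png",cv2.resize(im,None,fx=5,fy=5,interpolation=cv2.INTER_CUBIC)[:,:,::-1][:600,:800])
    im=p[195:240,300:460] if n=="top" else p[150:210,120:260]
    cv2.imwrite(f"pics/rod_{n}.png",cv2.resize(im,None,fx=5,fy=5,interpolation=cv2.INTER_CUBIC)[:,:,::-1])
E
```

```text
top green [399 208  46  15 543] [421.4 214.4] [ 0.545 -0.331  0.   ]
top orange [141 229  15  29 163] [146.9 242.6] [0.495 0.277 0.012]
top orange [158 230  11  27 126] [163.5 243. ] [0.494 0.24  0.012]
top orange [209 301  22  22 202] [219.3 311.6] [0.344 0.119 0.012]
top yellow [  24  147   45   54 1756] [ 46.6 173.9] [0.657 0.525 0.   ]
top yellow [ 205  162   76  119 1677] [242.7 221.4] [0.538 0.066 0.   ]
scene green [137 160  43  25 607] [157.  171.6] [ 0.524 -0.34   0.   ]
scene orange [  0 111  25  19 112] [ 12.4 118.9] [ 0.495 -0.801  0.012]
scene orange [342 160  19  14 124] [350.8 166.4] [0.346 0.119 0.012]
scene orange [375 168   4  11  11] [376.4 173. ] [0.347 0.184 0.012]
scene orange [368 189   4  11  11] [369.6 194. ] [0.422 0.182 0.012]
scene orange [361 201   7  20  21] [364.1 210.6] [0.477 0.179 0.012]
scene orange [384 215  22  23 162] [393.6 224.8] [0.494 0.25  0.012]
scene orange [405 221   8  16  69] [409.1 229.2] [0.495 0.284 0.012]
scene orange [350 225  10  20  25] [355.4 235.9] [0.554 0.176 0.012]
scene orange [ 89 305   5  12  12] [ 91.8 310.5] [ 0.893 -0.255  0.012]
scene yellow [254 174 103 104 983] [305.8 229.7] [0.567 0.067 0.   ]
scene yellow [ 492  249   62   72 2477] [521.9 285.7] [0.549 0.516 0.   ]
```

View pics/crop_top.png

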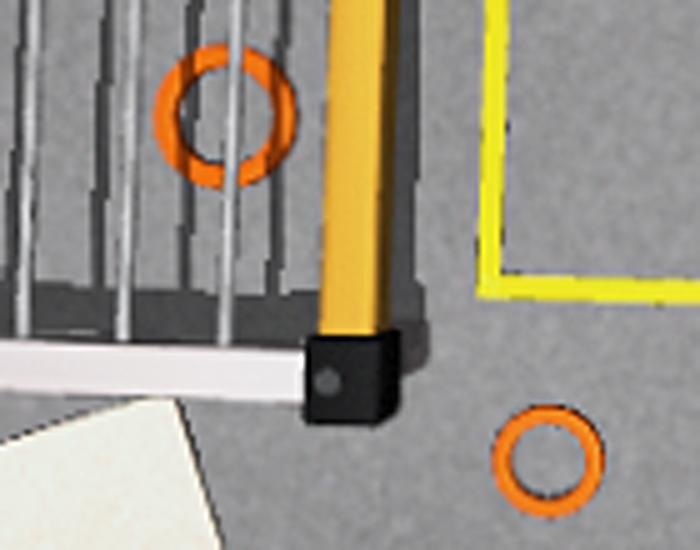

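View pics/rod_top.png

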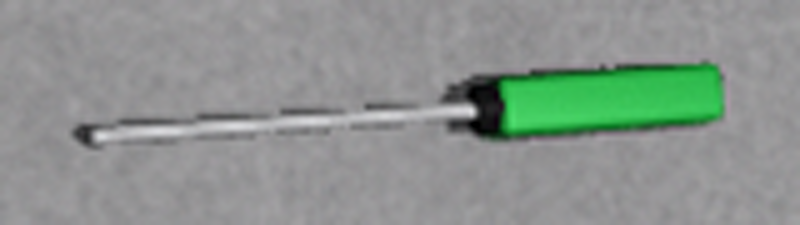

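View pics/rod_scene.png

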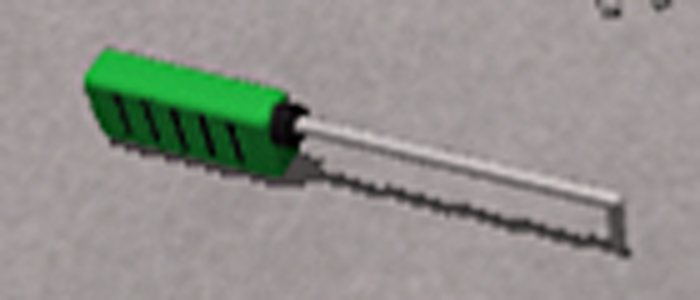

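View pics/crop_scene.png

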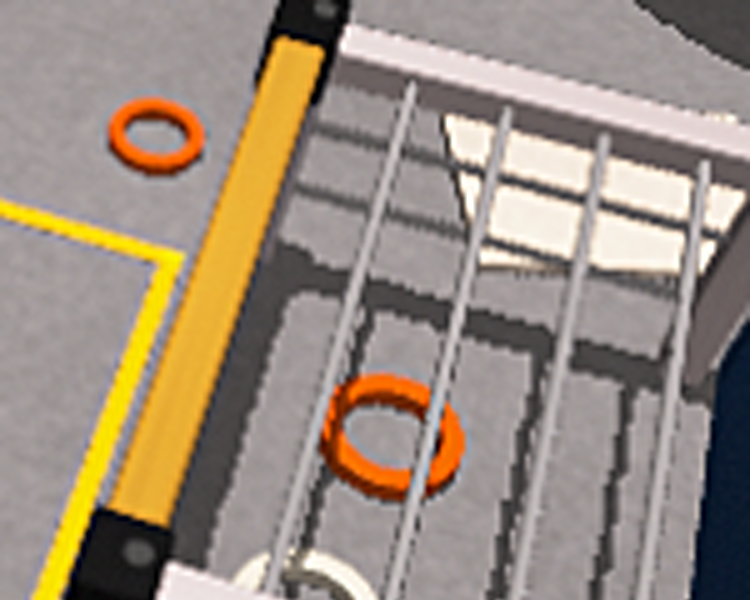

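Two orange rings could be meant: the one inside the guard at top (155,243), about 29 px across, and the one outside at top (219,312), about 22 px. The guard one is larger, lies behind the bars and is neither black nor purple, so it is the target, and the crop confirms it. The hook is visible on the green rod, which is also clearly the right tool.

Next are the precise positions.

```bash
python3 - <<'E'
from h import *
for n in("top","scene"):
    c=capture(n); H=hsv(c); print(n)
    # collar
    m=cv2.inRange(H,(3,150,120),(18,255,255)); r=np.zeros_like(m)
    if n=="top": r[225:262,138:175]=m[225:262,138:175]
    else: r[210:245,383:420]=m[210:245,383:420]
    ys,xs=np.nonzero(r); 
    P=onz(c,np.c_[xs,ys],0.012)[:,:2]
    (ce,rad)=cv2.minEnclosingCircle((P*1000).astype(np.float32)); print("collar",ce,rad)
    # white collar
    w=cv2.inRange(H,(0,0,190),(40,80,255)); r=np.zeros_like(m)
    if n=="top":
        r[178:210,148:180]=w[178:210,148:180]
        ys,xs=np.nonzero(r); P=onz(c,np.c_[xs,ys],0.012)[:,:2]; print("white",cv2.minEnclosingCircle((P*1000).astype(np.float32)))
    # bay outer corners
    for mm,s,ce in blobs(c,(25,120,120),(35,255,255),500):
        ys,xs=np.nonzero(mm); P=(onz(c,np.c_[xs,ys],0)[:,:2]*1000).astype(np.float32)
        R=cv2.minAreaRect(P); print("bay?",R, cv2.boxPoints(R).round().tolist())
    # green bright top face
    b=max(blobs(c,(50,100,150),(80,255,255),50),key=lambda q:q[1][4])
    ys,xs=np.nonzero(b[0]); P=(onz(c,np.c_[xs,ys],0.042)[:,:2]*1000).astype(np.float32); print("handle top",cv2.minAreaRect(P))
    # hook bend top end
    q=[(318.5,222)] if n=="top" else [(120+618/5,150+200/5)]
    print("hooktop",onz(c,q,0.032)*1000)
    if n=="scene": print("tip",onz(c,[(120+627/5,150+252/5)],0.0)*1000)
    else: print("shaft", onz(c,[(318,222.1),(395,217)],0.032)*1000)
E
```

```text
top
collar (494.1195068359375, 260.25506591796875) 31.6778507232666
white ((602.5067749023438, 242.20469665527344), 31.32232093811035)
bay? ((658.0347900390625, 526.8844604492188), (104.12844848632812, 126.0673599243164), 87.73787689208984) [[593.0, 477.0], [719.0, 472.0], [723.0, 576.0], [597.0, 581.0]]
bay? ((540.2939453125, 66.08367919921875), (160.53111267089844, 260.35650634765625), 87.67220306396484) [[407.0, -9.0], [667.0, -19.0], [674.0, 141.0], [413.0, 152.0]]
handle top ((542.9337158203125, -319.176025390625), (21.487388610839844, 95.28179931640625), 2.484287977218628)
hooktop [[532.13946985 -97.39268855  32.        ]]
shaft [[ 531.9494999   -96.32380451   32.        ]
 [ 539.2115712  -261.9909337    32.        ]]
scene
collar (494.044677734375, 259.1183776855469) 32.221168518066406
bay? ((537.8557739257812, 63.659515380859375), (160.46954345703125, 259.4250183105469), 87.89958190917969) [[405.0, -12.0], [665.0, -21.0], [670.0, 139.0], [411.0, 149.0]]
bay? ((541.1891479492188, 516.321533203125), (108.65657043457031, 131.9895782470703), 87.54303741455078) [[473.0, 465.0], [605.0, 459.0], [609.0, 568.0], [478.0, 573.0]]
handle top ((542.5977172851562, -320.14984130859375), (22.73701286315918, 95.57298278808594), 2.7335731983184814)
hooktop [[530.79790025 -98.21484997  32.        ]]
tip [[534.34031433 -93.9082126    0.        ]]
```

```bash
python3 - <<'E'
from h import *
c=capture("top"); print(proj(c,[[.208,.589,.222],[.403,.17,.13],[.403,.17,0],[.54,.6,0]]))
c=capture("scene"); print(proj(c,[[.208,.589,.222],[.208,.589,.3],[.54,.6,0]]))
im=c["pixels"][60:260,400:560]
cv2.imwrite("pics/weld.png",cv2.resize(im,None,fx=3,fy=3)[:,:,::-1])
E
```

```text
[[-40.41407412 395.46986693]
 [183.72123424 290.04225338]
 [196.51601775 283.89135381]
 [ 16.03055646 224.47523087]]
[[610.67689715 104.18876821]
 [640.22423841  69.01275805]
 [568.63973659 295.63020228]]
```

View pics/weld.png

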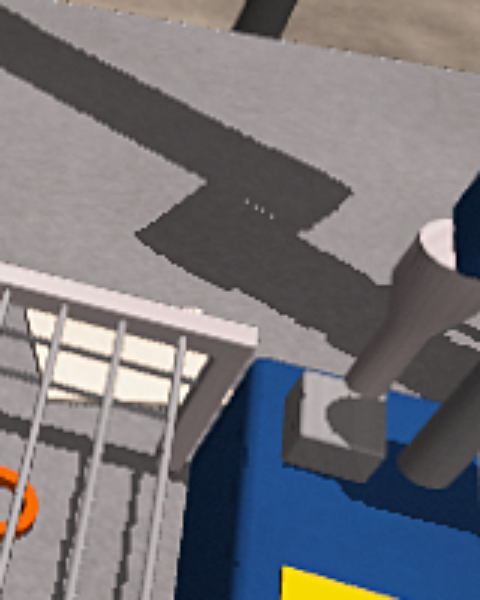

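The crop shows the welder's electrode arm at around x>0.45, y≈0.55, well off my path. I'm moving over to the rod, with the arm raised slightly.

```bash
python3 -m crank '[[[-3.1,2.57,-0.3],[0,0,0]],[[-3.1,2.57,-0.3],[0,0,0]],[[-3.1,2.57,-0.3],[0,0,0]],[[-3.1,2.57,-0.3],[0,0,0]],[[-3.1,2.57,-0.3],[0,0,0]],[[-3.1,2.57,-0.3],[0,0,0]],[[-3.1,2.57,-0.3],[0,0,0]],[[-3.1,2.57,-0.3],[0,0,0]],[[-3.1,2.57,-0.3],[0,0,0]],[[-3.1,2.57,-0.3],[0,0,0]],[[-3.1,2.57,0],[0,0,0]],[[-3.1,2.57,0],[0,0,0]]]' -1
```

```text
time_s: 1.6
position: [0.3756, 0.1342, 0.253]
tcp_rot: [[0.333, 0.943, 0.001], [0.943, -0.333, 0.0], [0.001, 0.001, -1.0]]
force: [1.3, 0.8, -0.2]
opening: 0.999
```

```bash
python3 -m crank '[[[-3.1,2.57,0],[0,0,0]],[[-3.1,2.57,0],[0,0,0]],[[-3.1,2.57,0],[0,0,0]],[[-3.1,2.57,0],[0,0,0]],[[-3.1,2.57,0],[0,0,0]],[[-3.1,2.57,0],[0,0,0]],[[-3.1,2.57,0],[0,0,0]],[[-3.1,2.57,0],[0,0,0]],[[-3.1,2.57,0],[0,0,0]],[[-3.1,2.57,0],[0,0,0]],[[-3.1,2.57,0],[0,0,0]],[[-3.1,2.57,0],[0,0,0]]]' && python3 -m crank '[[[0,0,0],[0,0,0.1185]],[[0,0,0],[0,0,0.1185]],[[0,0,0],[0,0,0.1185]],[[0,0,0],[0,0,0.1185]],[[0,0,0],[0,0,0.1185]],[[0,0,0],[0,0,0.1185]],[[0,0,0],[0,0,0.1185]],[[0,0,0],[0,0,0.1185]],[[0,0,0],[0,0,0.1185]],[[0,0,0],[0,0,0.1185]],[[0,0,0],[0,0,0]],[[0,0,0],[0,0,0]]]'
```

```text
time_s: 2.8
position: [0.5422, -0.3194, 0.2526]
tcp_rot: [[0.334, 0.943, 0.0], [0.943, -0.334, 0.0], [0.0, 0.0, -1.0]]
force: [0.5, -0.4, 0.0]
opening: 1.001
time_s: 4.0
position: [0.5418, -0.3178, 0.2526]
tcp_rot: [[0.999, 0.049, -0.0], [0.049, -0.999, -0.0], [-0.0, 0.0, -1.0]]
force: [-0.6, -0.5, -0.0]
opening: 0.999
```

```bash
python3 -m crank '[[[0,0.1,4],[0,0,0]],[[0,0,4],[0,0,0]],[[0,0,4],[0,0,0]],[[0,0,4],[0,0,0]],[[0,0,3.5],[0,0,0]],[[0,0,2],[0,0,0]],[[0,0,1.5],[0,0,0]],[[0,0,1],[0,0,0]],[[0,0,0.4],[0,0,0]],[[0,0,0],[0,0,0]]]' && python3 -m crank '[[[0,0,0],[0,0,0]],[[0,0,0],[0,0,0]],[[0,0,0],[0,0,0]],[[0,0,0],[0,0,0]],[[0,0,0],[0,0,0]],[[0,0,0],[0,0,0]],[[0,0,0],[0,0,0]],[[0,0,0],[0,0,0]]]' 1
python3 - <<'E'
from h import *
c=capture("scene"); cv2.imwrite("pics/grasp.png",cv2.resize(c["pixels"][60:260,80:340],None,fx=3,fy=3)[:,:,::-1])
E
```

```text
time_s: 5.0
position: [0.5422, -0.319, 0.0088]
tcp_rot: [[0.999, 0.046, 0.0], [0.046, -0.999, -0.0], [0.0, 0.0, -1.0]]
force: [-0.6, -0.3, 1.0]
opening: 1.004
time_s: 5.8
position: [0.5419, -0.3188, 0.0085]
tcp_rot: [[0.999, 0.046, -0.0], [0.046, -0.999, 0.0], [-0.0, -0.0, -1.0]]
force: [-0.1, -0.3, -0.5]
opening: 0.358
```

View pics/grasp.png

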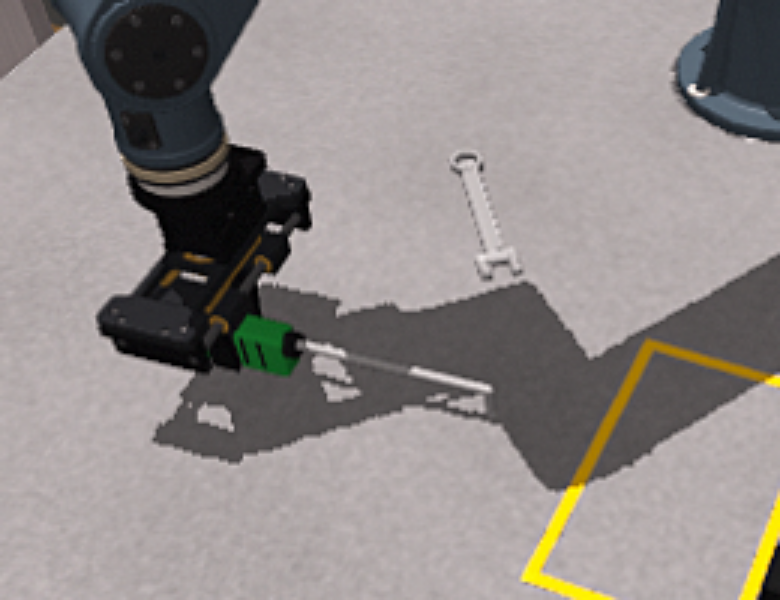

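The fingers straddle the handle (crop ~(250,345)). The opening is 0.358, about 31 mm, so I'll let them finish closing.

```bash
python3 -m crank '[[[0,0,0],[0,0,0]],[[0,0,0],[0,0,0]],[[0,0,0],[0,0,0]],[[0,0,0],[0,0,0]]]' && python3 -m crank '[[[0,0,-1],[0,0,0]],[[0,0,-1],[0,0,0]],[[0,0,-1],[0,0,0]],[[0,0,-1],[0,0,0]],[[0,0,-0.5],[0,0,0]],[[0,0,0],[0,0,0]],[[0,0,0],[0,0,0]]]'
python3 - <<'E'
from h import *
for n in("top","scene"):
    c=capture(n); im=c["pixels"][60:260,80:340] if n=="scene" else c["pixels"][140:300,260:500]
    cv2.imwrite(f"pics/lift_{n}.png",cv2.resize(im,None,fx=3,fy=3,interpolation=cv2.INTER_CUBIC)[:,:,::-1])
E
```

```text
time_s: 6.25
position: [0.5419, -0.3188, 0.0085]
tcp_rot: [[0.999, 0.046, -0.0], [0.046, -0.999, 0.0], [-0.0, -0.0, -1.0]]
force: [-0.0, -0.2, -0.1]
opening: 0.296
time_s: 6.95
position: [0.5418, -0.3187, 0.0537]
tcp_rot: [[0.999, 0.046, 0.0], [0.046, -0.999, -0.0], [0.0, 0.0, -1.0]]
force: [-1.0, 0.5, -1.9]
opening: 0.293
```

View pics/lift_scene.png

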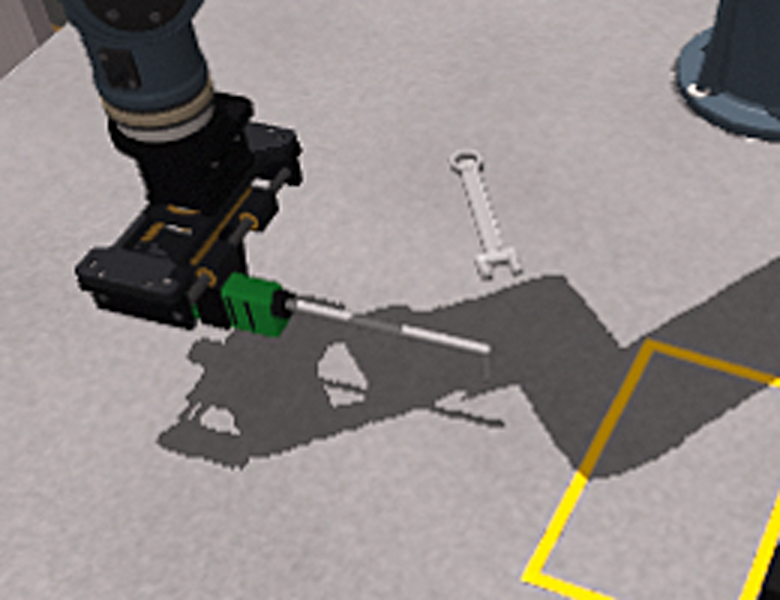

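View pics/lift_top.png

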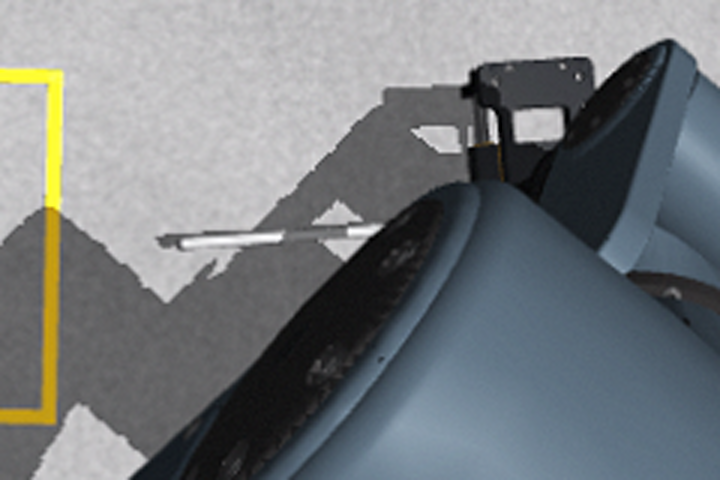

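The rod hangs level, with its bend at crop (488,349) in the scene view and (183,242) in the top view. I'll triangulate to get the true tip offset.

```bash
cat >> h.py <<'E'
def tri(c1,u1,c2,u2):
    o1,d1=ray(c1,[u1]);o2,d2=ray(c2,[u2]);A=np.c_[d1[0],-d2[0]]
    s=np.linalg.lstsq(A,o2-o1,rcond=None)[0]; p=o1+d1[0]*s[0];q=o2+d2[0]*s[1]
    return (p+q)/2,np.linalg.norm(p-q)
E
python3 - <<'E'
from h import *
a=capture("top");b=capture("scene")
# bend end pt: top crop (180,242), scene crop(488,349)
print(tri(a,(260+180/3-.3,140+242/3-.3),b,(80+488/3-.3,60+349/3-.3)))
for z in(.073,.077,.081): print(z,onz(a,[(319.7,220.4)],z),onz(b,[(242.4,176)],z))
print(read_state()["position"])
# expected from grip
u=np.array([-.046,.999,0]); print(np.array([.542,-.319,.077])+.22*u)
E
```

```text
(array([ 0.53327759, -0.09621027,  0.08213769]), np.float64(0.0019385558839117383))
0.073 [[ 0.53335356 -0.09615713  0.073     ]] [[ 0.52551557 -0.10100743  0.073     ]]
0.077 [[ 0.53314553 -0.09577841  0.077     ]] [[ 0.52896487 -0.09931051  0.077     ]]
0.081 [[ 0.5329375  -0.09539969  0.081     ]] [[ 0.53241418 -0.09761359  0.081     ]]
[ 0.54153192 -0.31853263  0.05296954]
[ 0.53188 -0.09922  0.077  ]
```

```bash
python3 -m crank '[[[-0.18,-1.5,0],[0,0,0]],[[-0.18,-2.5,0],[0,0,0]],[[-0.18,-3,0],[0,0,0]],[[-0.18,-3,0],[0,0,0]],[[-0.18,-3,0],[0,0,0]],[[-0.18,-3,0],[0,0,0]],[[-0.18,-3,0],[0,0,0]],[[-0.18,-3,0],[0,0,0]],[[-0.18,-3,0],[0,0,0]],[[-0.18,-3,0],[0,0,0]],[[-0.18,-2.5,0],[0,0,0]],[[-0.18,-1.5,0],[0,0,0]]]' && python3 -m crank '[[[0,-1.5,0],[0,0,0]],[[0,-1.5,0],[0,0,0]],[[0,-0.9,0],[0,0,0]],[[0,0,0],[0,0,0]],[[0,0,0],[0,0,0]]]'
python3 - <<'E'
from h import *
for n in("top","scene"):
    c=capture(n); im=c["pixels"][120:300,280:500] if n=="scene" else c["pixels"][140:320,80:300]
    cv2.imwrite(f"pics/over_{n}.png",cv2.resize(im,None,fx=3,fy=3,interpolation=cv2.INTER_CUBIC)[:,:,::-1])
E
```

```text
time_s: 8.35
position: [0.504, 0.0025, 0.0535]
tcp_rot: [[0.999, 0.048, -0.002], [0.048, -0.999, 0.001], [-0.002, -0.001, -1.0]]
force: [0.3, -0.2, -1.8]
opening: 0.295
time_s: 8.85
position: [0.5041, 0.0386, 0.0536]
tcp_rot: [[0.999, 0.046, 0.0], [0.046, -0.999, -0.0], [0.0, 0.0, -1.0]]
force: [0.5, -0.2, -2.8]
opening: 0.293
```

View pics/over_scene.png

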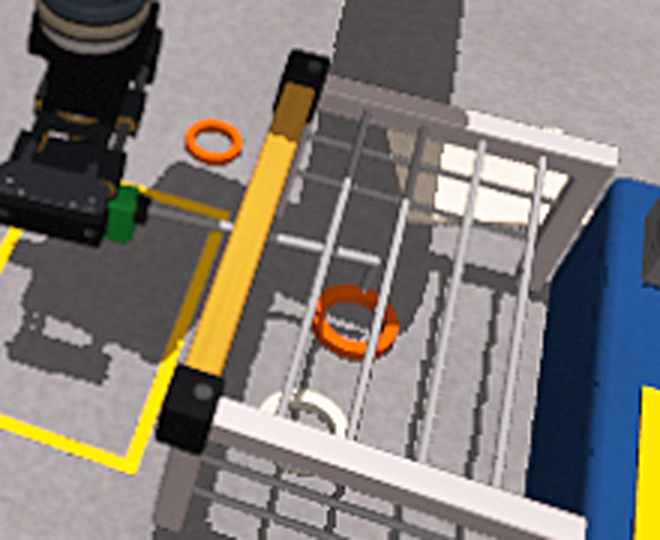

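View pics/over_top.png

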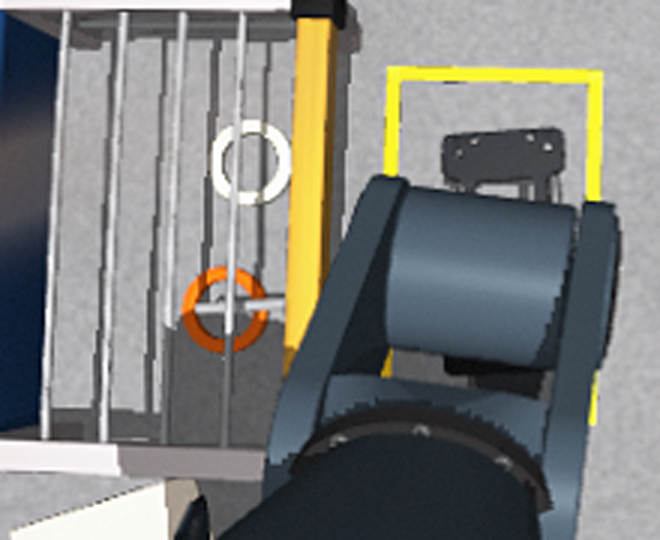

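The bend shows over the ring at top crop (197,308) and scene crop (378,260). I'll check its position numerically.

```bash
python3 - <<'E'
from h import *
a=capture("top");b=capture("scene")
im=a["pixels"][220:265,130:180]; cv2.imwrite("pics/z_t.png",cv2.resize(im,None,fx=12,fy=12,interpolation=cv2.INTER_CUBIC)[:,:,::-1])
u=(80+197/3-.3,140+308/3-.3);v=(280+378/3-.3,120+260/3-.3)
print(tri(a,u,b,v),onz(a,[u],.08))
print(proj(a,[[.494,.2597,.045],[.494,.2597,.077],[.494,.2597,.012]]))
E
```

```text
(array([0.49503233, 0.25848224, 0.08197666]), np.float64(0.001164891647052709)) [[0.49495155 0.25969518 0.08      ]]
[[150.34182036 242.8957051 ]
 [145.80596471 242.83948431]
 [154.71038851 242.94864665]]
```

View pics/z_t.png

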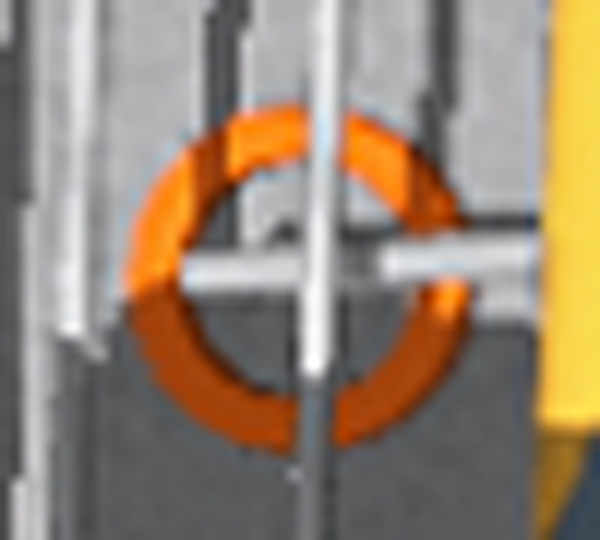

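The tip is within about 4 mm of the hole centre, so I'll lower it 43 mm, to about 2 mm above the bench.

```bash
python3 -m crank '[[[0,0,0.8],[0,0,0]],[[0,0,0.8],[0,0,0]],[[0,0,0.7],[0,0,0]],[[0,0,0.6],[0,0,0]],[[0,0,0.5],[0,0,0]],[[0,0,0.5],[0,0,0]],[[0,0,0.4],[0,0,0]],[[0,0,0],[0,0,0]],[[0,0,0],[0,0,0]]]'
python3 - <<'E'
from h import *
a=capture("top");b=capture("scene")
im=np.hstack([cv2.resize(a["pixels"][215:270,130:180],(400,440),interpolation=2),cv2.resize(b["pixels"][200:255,375:425],(400,440),interpolation=2)])
cv2.imwrite("pics/in.png",im[:,:,::-1])
E
```

```text
time_s: 9.95
position: [0.5038, 0.0389, 0.0105]
tcp_rot: [[0.999, 0.046, 0.0], [0.046, -0.999, -0.0], [0.0, 0.0, -1.0]]
force: [0.1, -0.1, -2.6]
opening: 0.295
```

View pics/in.png

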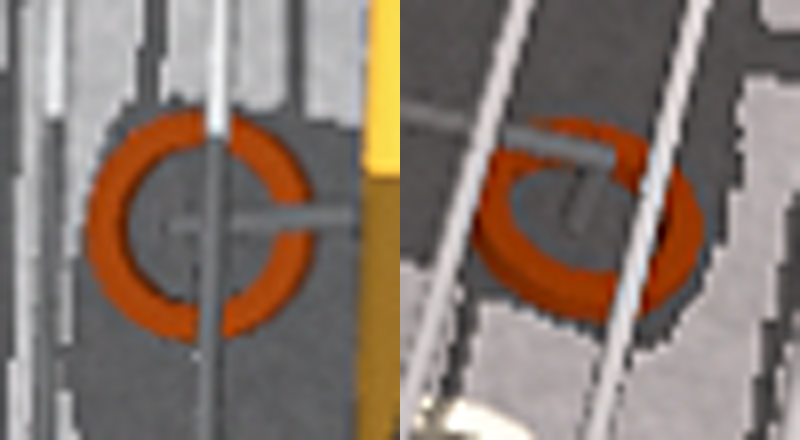

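The hook tip is visibly inside the ring hole in both views. I'm drawing the collar out.

```bash
python3 -m crank '[[[0,0.5,0],[0,0,0]],[[0,0.5,0],[0,0,0]],[[0,0.5,0],[0,0,0]],[[0,0.5,0],[0,0,0]],[[0,0.8,0],[0,0,0]],[[0,1,0],[0,0,0]],[[0,1,0],[0,0,0]],[[0,1,0],[0,0,0]],[[0,1,0],[0,0,0]],[[0,1,0],[0,0,0]],[[0,0.7,0],[0,0,0]],[[0,0.5,0],[0,0,0]]]'
python3 - <<'E'
from h import *
b=capture("scene"); cv2.imwrite("pics/pull1.png",cv2.resize(b["pixels"][120:300,280:500],None,fx=3,fy=3,interpolation=2)[:,:,::-1])
E
```

```text
time_s: 11.25
position: [0.508, -0.0519, 0.0105]
tcp_rot: [[0.999, 0.045, 0.0], [0.045, -0.999, -0.0], [0.0, 0.0, -1.0]]
force: [-1.1, 0.2, -1.5]
opening: 0.295
```

View pics/pull1.png

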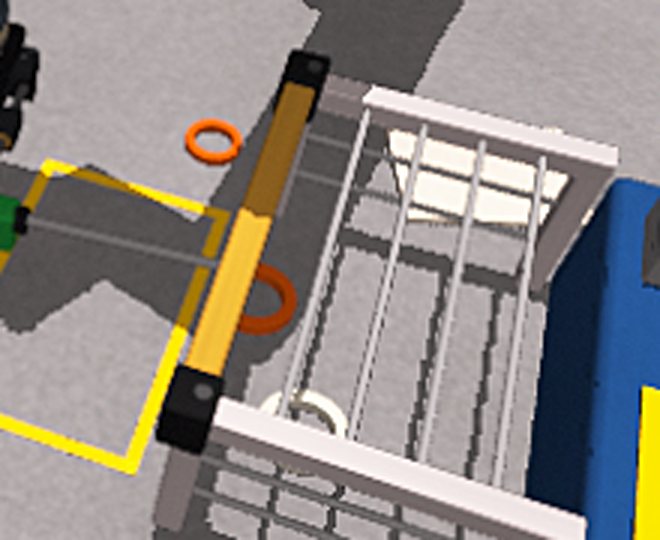

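The collar is following, now at crop (262,298) under the mouth bar. About 11.7 cm remain.

```bash
python3 -m crank '[[[0,0.6,0],[0,0,0]],[[0,1,0],[0,0,0]],[[0,1.2,0],[0,0,0]],[[0,1.2,0],[0,0,0]],[[0,1.2,0],[0,0,0]],[[0,1.2,0],[0,0,0]],[[0,1.2,0],[0,0,0]],[[0,1.2,0],[0,0,0]],[[0,1,0],[0,0,0]],[[0,0.8,0],[0,0,0]],[[0,0.6,0],[0,0,0]],[[0,0.4,0],[0,0,0]]]'
python3 -m crank '[[[0,0,0],[0,0,0]]]'
python3 - <<'E'
from h import *
a=capture("top");b=capture("scene")
cv2.imwrite("pics/pull2.png",cv2.resize(b["pixels"][120:300,220:440],None,fx=3,fy=3,interpolation=2)[:,:,::-1])
for c in(a,b):
  for m,s,ce in blobs(c,(3,150,100),(18,255,255),60):
    ys,xs=np.nonzero(m);P=onz(c,np.c_[xs,ys],.012)[:,:2]*1000
    print(s,cv2.minEnclosingCircle(P.astype(np.float32)))
E
```

```text
time_s: 12.5
position: [0.5133, -0.1674, 0.0105]
tcp_rot: [[0.999, 0.046, -0.0], [0.046, -0.999, 0.0], [-0.0, -0.0, -1.0]]
force: [0.6, 0.9, -2.5]
opening: 0.295
time_s: 12.6
position: [0.5134, -0.1674, 0.0106]
tcp_rot: [[0.999, 0.046, 0.0], [0.046, -0.999, -0.0], [0.0, 0.0, -1.0]]
force: [-0.8, 0.5, -2.2]
opening: 0.298
[188 147   4  50 104] ((650.6958618164062, 181.92921447753906), 54.86606216430664)
[  0 108  25  23 232] ((500.321044921875, -818.05224609375), 48.03633499145508)
[342 160  19  15 162] ((347.79632568359375, 118.23147583007812), 26.851346969604492)
[302 196  27  23 316] ((505.8609313964844, 68.6261978149414), 35.039859771728516)
```

View pics/pull2.png

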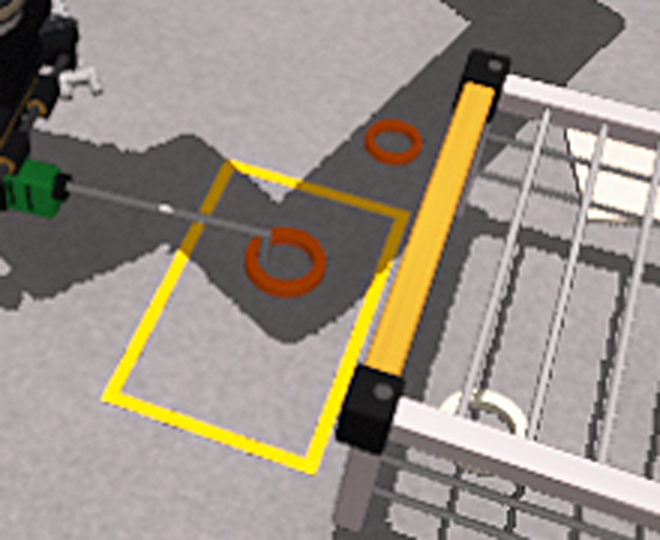

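The collar lies in the middle of the bay at about (0.506, 0.068), with the hook touching its near wall. I'll ease the hook to mid-hole and lift it straight up.

```bash
python3 -m crank '[[[0,-0.4,0],[0,0,0]],[[0,-0.4,0],[0,0,0]],[[0,0,-0.6],[0,0,0]],[[0,0,-0.8],[0,0,0]],[[0,0,-0.8],[0,0,0]],[[0,0,-0.8],[0,0,0]],[[0,0,-0.8],[0,0,0]],[[0,0,-0.7],[0,0,0]],[[0,0,0],[0,0,0]]]'
python3 - <<'E'
from h import *
b=capture("scene")
cv2.imwrite("pics/up.png",cv2.resize(b["pixels"][120:300,220:440],None,fx=3,fy=3,interpolation=2)[:,:,::-1])
E
```

```text
time_s: 13.6
position: [0.5136, -0.1594, 0.0568]
tcp_rot: [[0.999, 0.046, 0.002], [0.046, -0.999, -0.001], [0.002, 0.001, -1.0]]
force: [-0.1, -0.4, -1.5]
opening: 0.297
```

View pics/up.png

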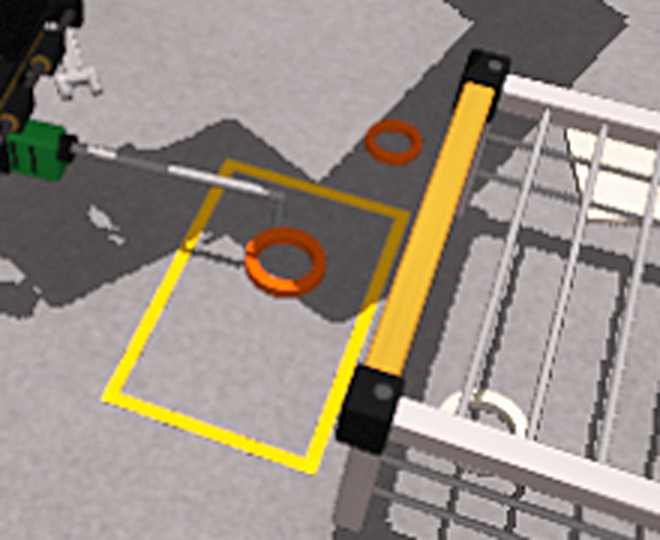

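The hook is clear above the ring, which stayed at crop (286,261). I'm carrying the rod back to its free spot and setting it down.

```bash
python3 -m crank '[[[0.2,1,0],[0,0,0]],[[0.2,1.8,0],[0,0,0]],[[0.2,2,0],[0,0,0]],[[0.2,2,0],[0,0,0]],[[0.2,2,0],[0,0,0]],[[0.2,2,0],[0,0,0]],[[0.2,2,0],[0,0,0]],[[0.2,1.6,0],[0,0,0]],[[0.2,1,0],[0,0,0]],[[0.2,0.6,0],[0,0,0]],[[0,0,0],[0,0,0]]]' && python3 -m crank '[[[0,0,0.8],[0,0,0]],[[0,0,0.8],[0,0,0]],[[0,0,0.8],[0,0,0]],[[0,0,0.8],[0,0,0]],[[0,0,0.6],[0,0,0]],[[0,0,0.5],[0,0,0]],[[0,0,0.3],[0,0,0]],[[0,0,0.1],[0,0,0]],[[0,0,0],[0,0,0]],[[0,0,0],[0,0,0]]]'
```

```text
time_s: 14.75
position: [0.5406, -0.3185, 0.0555]
tcp_rot: [[0.999, 0.045, 0.0], [0.045, -0.999, -0.0], [0.0, 0.0, -1.0]]
force: [0.0, -1.0, -2.4]
opening: 0.293
time_s: 15.75
position: [0.5405, -0.3181, 0.0088]
tcp_rot: [[0.999, 0.046, 0.001], [0.046, -0.999, -0.001], [0.001, 0.001, -1.0]]
force: [-0.2, -0.0, -2.4]
opening: 0.3
```

```bash
python3 -m crank '[[[0,0,0.05],[0,0,0]],[[0,0,0],[0,0,0]],[[0,0,0],[0,0,0]]]' && python3 -m crank '[[[0,0,0],[0,0,0]],[[0,0,0],[0,0,0]],[[0,0,0],[0,0,0]],[[0,0,0],[0,0,0]],[[0,0,0],[0,0,0]],[[0,0,0],[0,0,0]],[[0,0,0],[0,0,0]],[[0,0,0],[0,0,0]]]' -1
```

```text
time_s: 16.05
position: [0.5405, -0.3181, 0.0085]
tcp_rot: [[0.999, 0.046, 0.001], [0.046, -0.999, -0.001], [0.001, 0.001, -1.0]]
force: [0.1, -0.4, 0.4]
opening: 0.298
time_s: 16.85
position: [0.5402, -0.3179, 0.008]
tcp_rot: [[0.999, 0.046, -0.0], [0.046, -0.999, 0.0], [-0.0, -0.0, -1.0]]
force: [0.5, 0.1, -0.6]
opening: 0.933
```

```bash
python3 -m crank '[[[0,0,-0.5],[0,0,0]],[[0,0,-1],[0,0,0]],[[0,0,-2],[0,0,0]],[[0,0,-3],[0,0,0]],[[0,0,-3],[0,0,0]],[[0,0,-3],[0,0,0]],[[0,0,-3],[0,0,0]],[[0,2,-3],[0,0,0]],[[0,3,-2],[0,0,0]],[[0,3,0],[0,0,0]],[[0,2,0],[0,0,0]],[[0,0,0],[0,0,0]]]'
python3 - <<'E'
from h import *
for n in("scene","top"):
  c=capture(n); cv2.imwrite(f"pics/end_{n}.png",c["pixels"][:,:,::-1])
  for m,s,ce in blobs(c,(3,150,100),(18,255,255),60):
    ys,xs=np.nonzero(m);P=onz(c,np.c_[xs,ys],.012)[:,:2]*1000
    print(n,s,cv2.minEnclosingCircle(P.astype(np.float32)))
  if n=="top":
    w=cv2.inRange(hsv(c),(0,0,190),(40,80,255)); r=np.zeros_like(w); r[178:210,148:180]=w[178:210,148:180]
    ys,xs=np.nonzero(r); print("white",cv2.minEnclosingCircle((onz(c,np.c_[xs,ys],.012)[:,:2]*1000).astype(np.float32)))
E
```

```text
time_s: 18.05
position: [0.5447, -0.4208, 0.2142]
tcp_rot: [[0.999, 0.043, 0.002], [0.043, -0.999, -0.003], [0.002, 0.003, -1.0]]
force: [-0.7, 0.0, 0.2]
opening: 0.997
scene [  0 109  25  22 252] ((501.5174560546875, -815.1331176757812), 45.70560073852539)
scene [342 160  19  15 159] ((346.61187744140625, 117.3012466430664), 26.81937026977539)
scene [302 196  27  23 320] ((505.6761169433594, 67.74720764160156), 35.00785827636719)
top [227 223  29  29 339] ((503.36456298828125, 69.92326354980469), 31.409740447998047)
top [209 301  22  22 201] ((343.3055419921875, 119.32785034179688), 23.93401527404785)
white ((602.2612915039062, 242.03627014160156), 31.74064826965332)
```

View pics/end_scene.png

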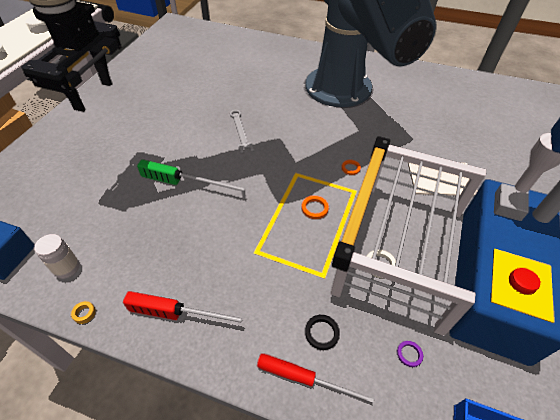

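View pics/end_top.png

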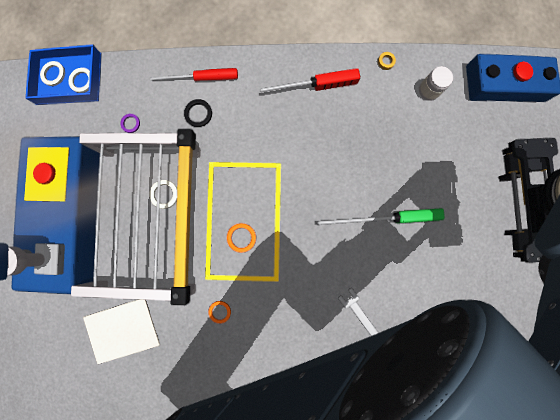

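Both views show the collar fully inside the bay (top (241,238), scene (315,207)). The rod stands on the bench at top (419,215), well clear of the collar. The white collar is still at top (163,194), and the arm is free of everything. I'm handing in.

```bash
python3 -c "
from rig import bot; print(bot.hand_in())"
```

```text
the job is handed in; nothing more can be done
None
```

The orange collar is out of the guard and lies entirely inside the yellow bay. I drew it out with the green hooked rod, lifted the hook clear and set the rod back on the bench near where it started. I handed in at about 18 s; the hand-in gives no verdict.

- **Collar:** its centre is at about (0.504, 0.069) m, with the bay's centre at about (0.539, 0.065). That leaves roughly 45 mm or more between the collar and the outside edges of the bay. The two cameras agree to about 2 mm.
- **White collar:** it is within 0.3 mm of its first measured position, so it was not disturbed.
- **Rod:** it stands upright on the bench, with the hook about 13 cm from the collar.
- **Gripper:** it stayed well away from the collar throughout, and the measured forces stayed under about 3 N at the end of each move.

No check failed. The only disagreements were of a few millimetres between camera readings of the hook's position and the rod's stated dimensions.

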